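# Snap the check weight onto the load cell's eye

### The arm

A 6-joint arm with a two-finger parallel gripper is mounted at the origin on a cart in front of the work surface, level with it; the furniture and walls round the work are solid. World frame = base frame: x ahead of the robot, y to its left, z up, the work surface at z = 0. Lengths are in m, angles in rad, forces in N, time in s.
With the tool pointing down it reaches from about 0.2 to 0.875 m from the base axis. Payload 3.4 kg.
Tool frame: the origin (TCP) lies at the very end of the fingers, on their centre line; the grasp point (between the pads) lies 19 mm behind it; z points along the fingers, x is the direction in which the jaws open and shut, and the axes are right-handed (so a half turn about z gives the same grasp; the last joint's range is limited). The gripper opens to 94 mm and grips with 3 to 60 N. Pads are 16 mm wide; open, the fingers measure 119 mm over their backs; the gripper's body (75 mm by 177 mm) begins 78 mm behind the grasp point.
Start: joints at [-1.418, 0.276, 1.505, -0, 1.361, -0.121], TCP at [0.155, -0.554, 0.205] pointing down, gripper open.
Joint ranges: [-2.89, 2.89], [-0.75, 2.08], [0.22, 2.7], [-1.18, 4.32], [0.11, 2.71], [-2.7, 2.7]. Speed limits (rad/s): [2.57, 2.57, 3.14, 3.14, 3.14, 3.14].

### API

Orientations are given as a rotation vector (axis times angle).
In Python, from cell import * gives the robot as it stands.
- The arm moves only by the tool arm_command, never from a script. Its argument "commands" is text: rows parted by semicolons, each of 7 numbers parted by spaces: the shift along the tool's x, y, z in units of 0.2 m (1.0 is 0.2 m), then the turn, a rotation vector about the tool's x, y, z in units of 2 pi rad (1.0 is 2 pi rad), then the finger opening in mm, from 0 to 94. In form: dx dy dz rx ry rz hand; .... A call has exactly 10 rows; each row is the pose to reach, as a shift and turn from the pose commanded when the call began, along the tool's axes at that moment, turning the shorter way round; what a row does not reach only later rows make up. A row lasts 1/10 s, in which the tool goes at most 50 mm and 8.59 degrees, less where a joint would pass 70% of its speed; a pose out of reach is approached as far as the arm can. A call with a number of a shift or a turn outside -1 to 1 is refused whole. A call with a gripper value outside its range is refused whole. The fingers move at their own pace and stop on an object; the grip force is fixed at half the most. Time passes only in rows, so rows that repeat a pose let the fingers close, or fill a call up. It gives the time, the measured TCP pose, the force and the opening at its end, in the units of the state.
- observe(): the state, without advancing time (a new reading comes with each control period).
- read_camera(name): name is "scene" or "top" or "wrist"; returns a dict with "image" (480x640x3 uint8, red, green, blue), "intrinsics" (3x3 intrinsics, pixels), "k1" (the pictures are not rectified: a ray, as slopes to the right and down, at radius r is drawn at 1 + k1 r^2 times it, then the intrinsics apply), "extrinsics" (4x4, takes a point from world to camera coordinates). Camera axes: x right, y down, z forward; pixel columns grow to the right and rows downward; lengths in m; the calibration is good to about 2 mm. A picture is of the moment at which its call begins. There is no depth.
- close_job(): hands the job in, once; it reports no verdict.
The state is a dict: "time": time; "qpos": joint angles; "qd": joint speeds; "joint_torque": joint torques, N m; "tcp_pos": TCP position; "tool_rot": TCP orientation; "force": force on the tool from outside, world axes, zero at the start; "wrist_torque": the same for the moment, N m; "finger_gap": finger opening in m.
Only numpy, scipy, OpenCV 4.12 (cv2) and the standard library are available. Lean on these libraries where they do the work, as an engineer would, in place of code of your own. Each camera call takes 0.05 s, during which the arm holds its last target. There are 200 camera calls.

### The job

Pick up the check weight by its grip and snap its hook onto the steel eye of the load-cell stand, letting the eye press the sprung gate open and the gate close behind it. Then pull the hook down until the eye has sunk to its stop, tug there with about 10 N for half a second (never 18 N or more), and leave the weight hanging, still and released; do not push the other things on the bench.

Things in the scene. Friction and masses are not known exactly. Their poses are not given: they have to be found in the camera images.
- check_weight: Loose steel check weight with a snap hook on top, 155 mm tall, 0.2 to 0.33 kg, upright on the bench. Origin: centre of its underside, z up. Round weight 52 mm across (z 0-33 mm), 10 mm stem, loop of 8 mm steel in its x-z plane (outside x -22 to 20, z 44 to 114 mm), then a ribbed grip 18 x 18 mm square to x and y (z 117-155 mm, on the axis). The sprung gate is the loop's +x side.
- crook (a point): Point of the check weight (0, 0, 102.5 mm in its frame, same axes) where the bar's centre lies when seated in the crook at the top of the loop. Inside the loop, the spine's inner face is at x = -14 mm. Once the bar's centre is inside x = 8 mm the hook can be lowered: the bar slides up behind the nose into the crook and the gate springs shut.
- gate (a joint): Sprung gate: 0 shut, grows as pressed inwards, stop 1.2 rad. A 6 mm rod, 29 mm long, hinged at x = 16, z = 57 mm of the check weight; above it the hook's fixed nose comes down at x = 16 mm, ending at z = 89 mm. A bar pressed on it from +x at z 65 to 82 mm swings it in: about 2 N starts it, about 5 N at 0.8 rad.
- stand: Fixed load-cell stand: grey base plate 135 x 100 x 12 mm (x -95 to +40 mm), round 22 mm column. Origin: on the bench at the column's axis, z up; -x is its front, where the eye sticks out. The head with the eye floats on a hidden vertical guide: pulled down it drags with about 2 to 4 N and sinks 3 to 18 mm, different each time, to a firm stop where the cell takes the load; sideways it is rigid.
- eye (a point): Centre of the eye's cross bar at the moment, stand's axes: steel bar 7 mm thick along y, 59 mm in front (-x) of the column's axis, 170 to 206 mm up at the start. Two 7 mm legs at y = +18 and -18 mm run back to the head box (56 mm wide, 24 mm tall, front 46 mm behind the bar, top 12 mm above it).
- petri_dish: Closed petri dish, 91 mm across, 17 mm tall, lying on the bench (bystander). Origin: centre of its underside.
- cap: Screw cap, 34 mm across, 14 mm tall (bystander). Origin: centre of its underside.
- small_cap: Small screw cap, 21 mm across, 12 mm tall (bystander). Origin: centre of its underside.
- syringe: Small syringe, 61 mm long, 10 mm thick, lying down (bystander). Origin: centre of its underside.
- glass_dish: Round glass dish, 88 mm across, 13 mm tall (bystander). Origin: centre of its underside.
There are look-alikes about, which are no part of the job. Leave any pink look-alike of the stand alone.

How it is judged:
On the way, in this order (a step that is already met when the one before it is completed fails the run):
1. the eye has pressed the gate open (value of joint gate above 0.25 rad and contact force between check_weight and stand above 0.5 N), for 0.05 s.
2. the bar is seated in the crook behind the shut gate and the hook is pulled against the eye with 6 to 18 N (value of joint gate below 0.12 rad and x of eye in the frame of check_weight between -0.008 and 0.008 m and y of eye in the frame of check_weight between -0.014 and 0.014 m and z of eye in the frame of check_weight between 0.097 and 0.107 m and contact force between check_weight and stand above 6 N), for 0.4 s.
At the end, for the whole second after the job is handed in: The check weight hangs from the eye, the bar seated in the crook (within 8 mm along the hook, 16 mm across it, 5 mm in height), gate shut (under 0.12 rad), upright within 0.25 rad, slower than 0.04 m/s, released (value of joint gate below 0.12 rad and x of eye in the frame of check_weight between -0.008 and 0.008 m and y of eye in the frame of check_weight between -0.016 and 0.016 m and z of eye in the frame of check_weight between 0.097 and 0.107 m and angle between check_weight's own z axis and vertical below 0.25 rad and linear speed of check_weight below 0.04 m/s); the robot touches nothing.
It fails at once if the check weight and the stand bear on each other with 18 N or more (contact force between check_weight and stand above 18 N).
It fails at once if the robot bumps the stand with 15 N or more (contact force between any of the fingers, the arm and stand above 15 N).
It fails at once if the check weight falls over (angle between check_weight's own z axis and vertical above 0.7 rad).
It fails at once if a bystander is pushed more than 25 mm (distance of any of petri_dish, cap, small_cap, syringe, glass_dish from where it was at the start of the episode above 0.025 m).
It also fails if it takes over 54 s, if anything falls off the work surface, if the arm or the gripper's body presses on something with over 40 N, if the wrist force passes 120 N, or if a joint passes its speed limit or range.

## Working session

There is one attempt and no reset: what is moved stays moved. The work goes in short steps, Python scripts to look and compute and a tool call to move; the robot and the scene stay as the last step left them, time stands still between calls to the robot, and variables do not carry over. Pictures are saved under pics/ and viewed, about 8 in all and at most 12, crops included, and the job is handed in when it is done.

Besides the shell and the picture viewer there is one more tool, called as a command line: name --argument value ..., lists and objects as JSON in quotes. arm_command: Moves the arm, as the interface text tells. Its arguments: {"type":"object","properties":{"commands":{"type":"string"}},"required":["commands"]}

```bash
mkdir -p pics; ls; python3 - <<'E'
from cell import *
import cv2,numpy as np
s=observe();print(s)
for n in("scene","top","wrist"):
    r=read_camera(n);np.savez(f"pics/{n}0.npz",**r);cv2.imwrite(f"pics/{n}0.png",r["image"][:,:,::-1])
    print(n,r["intrinsics"].round(1).tolist(),r["k1"],r["extrinsics"].round(4).tolist())
E
```

```text
pics
{'time': 0.0, 'qpos': array([-1.41804144e+00,  2.76567883e-01,  1.50611602e+00,  7.74093107e-06,
        1.36069490e+00, -1.21013433e-01]), 'qd': array([-1.28104307e-03, -9.58879322e-04, -4.35948069e-04,  1.71807763e-03,
       -7.28259216e-05,  4.78434801e-04]), 'joint_torque': array([-5.01931936e-04, -4.04594421e+01, -2.37234414e+01,  7.00558140e-02,
        3.46704852e-02, -1.39029266e-04]), 'tcp_pos': array([ 0.15536123, -0.55302545,  0.20462703]), 'tool_rot': array([-2.50279664e+00,  1.89677834e+00,  2.00607717e-03]), 'force': array([ 0.40525891,  0.36954292, -1.05559959]), 'wrist_torque': array([ 0.01948348, -0.00960572, -0.01174655]), 'finger_gap': 0.09403565856862676}
scene [[588.0, 0.0, 327.3], [0.0, 588.0, 233.4], [0.0, 0.0, 1.0]] -0.03862585851859806 [[-0.9001, -0.4352, 0.0198, 0.4708], [-0.2238, 0.4229, -0.8781, 0.2257], [0.3738, -0.7948, -0.478, 1.1056], [0.0, 0.0, 0.0, 1.0]]
top [[524.4, 0.0, 313.3], [0.0, 524.4, 237.7], [0.0, 0.0, 1.0]] 0.03566301530647259 [[-0.0279, -0.9996, -0.0096, -0.027], [-0.9979, 0.0284, -0.0577, 0.5469], [0.0579, 0.008, -0.9983, 1.1859], [0.0, 0.0, 0.0, 1.0]]
wrist [[368.7, 0.0, 329.0], [0.0, 368.7, 239.7], [0.0, 0.0, 1.0]] -0.045226244014724665 [[0.2707, -0.9627, -0.0028, -0.5736], [-0.9269, -0.2614, 0.2693, -0.028], [-0.26, -0.0703, -0.9631, 0.3927], [0.0, 0.0, 0.0, 1.0]]
```

View pics/scene0.png

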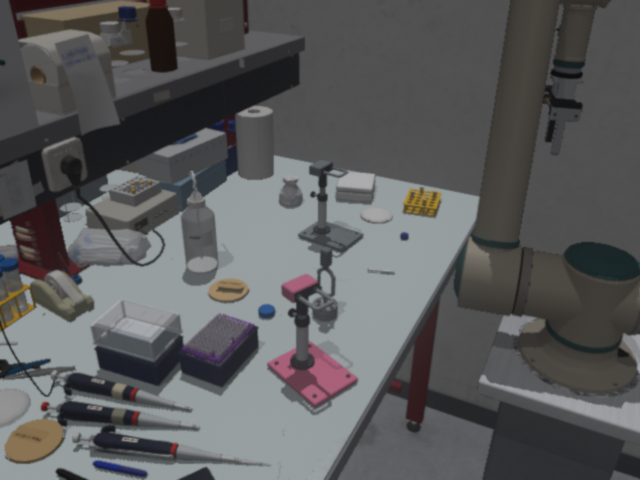

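View pics/top0.png

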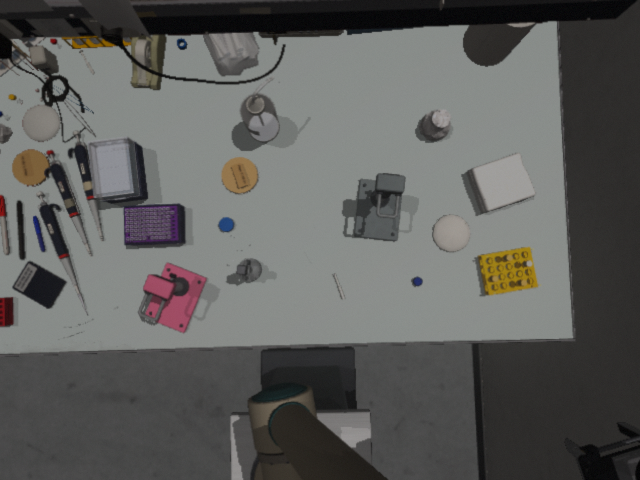

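```bash
python3 - <<'E'
import cv2,numpy as np
t=cv2.imread("pics/top0.png");s=cv2.imread("pics/scene0.png")
a=cv2.resize(t[160:300,220:430],None,fx=3.8,fy=3.8,interpolation=cv2.INTER_CUBIC)
cv2.imwrite("pics/topc.png",a)
b=cv2.resize(s[150:330,260:400],None,fx=3.3,fy=3.3,interpolation=cv2.INTER_CUBIC)
cv2.imwrite("pics/scenec.png",b)
E
```

```text
(no output)
```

View pics/topc.png

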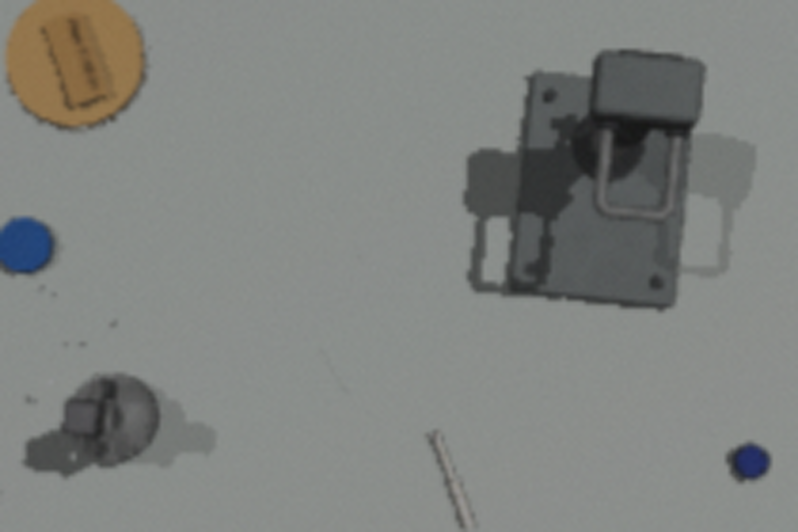

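View pics/scenec.png

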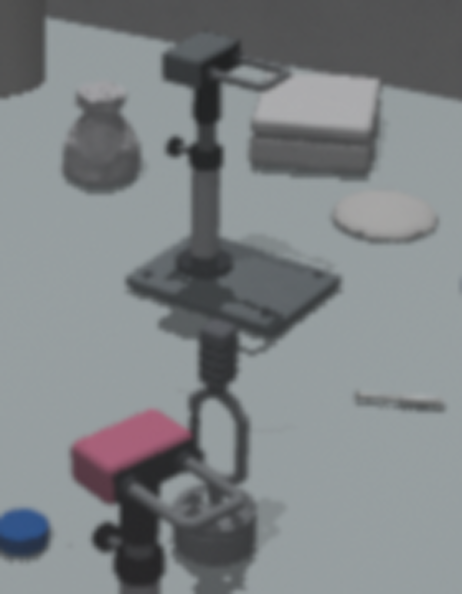

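```bash
cat > h.py <<'E'
import numpy as np,cv2
from scipy.spatial.transform import Rotation as R
def load(n): return dict(np.load(f"pics/{n}.npz"))
def ray(c,uv):
    K=c["intrinsics"];k=float(c["k1"])
    d=cv2.undistortPoints(np.array([[uv]],float),K,np.array([k,0,0,0,0.]))[0,0]
    E=c["extrinsics"];Rm=E[:3,:3]
    v=Rm.T@np.r_[d,1]
    return -Rm.T@E[:3,3],v/np.linalg.norm(v)
def plane(c,uv,z):
    o,d=ray(c,uv);return o+d*(z-o[2])/d[2]
def tri(*obs):
    A=np.zeros((3,3));b=np.zeros(3);rs=[ray(*o) for o in obs]
    for o,d in rs:
        P=np.eye(3)-np.outer(d,d);A+=P;b+=P@o
    p=np.linalg.solve(A,b)
    return p,[np.linalg.norm(np.cross(p-o,d)) for o,d in rs]
def proj(c,p):
    q=c["extrinsics"]@np.r_[p,1];
    return cv2.projectPoints(q[:3].reshape(1,1,3),np.zeros(3),np.zeros(3),c["intrinsics"],np.array([float(c["k1"]),0,0,0,0.]))[0][0,0]
def shot(name,tag):
    from cell import read_camera
    r=read_camera(name);np.savez(f"pics/{tag}.npz",**r);cv2.imwrite(f"pics/{tag}.png",r["image"][:,:,::-1]);return r
E
python3 - <<'E'
from h import *
t=load("top0");s=load("scene0")
T=lambda u,v:(t,(220+u/3.8,160+v/3.8))
S=lambda u,v:(s,(260+u/3.3,150+v/3.3))
for nm,p in dict(c1=(530,72),c2=(510,290),c3=(672,306)).items(): print(nm,plane(*T(*p),.012).round(4))
print("bar",tri(T(637,212),S(273,80)))
print("barL",tri(T(605,210),S(258,87)));print("barR",tri(T(670,214),S(288,72)))
print("grip top",plane(*T(84,417),.155),"disc",plane(*T(117,420),.033))
print("griptop S",plane(*S(218,330),.155), "tri",tri(T(84,417),S(218,330)))
print("disc S bottom",plane(*S(215,535),.033))
E
```

```text
c1 [ 0.6789 -0.1528  0.012 ]
c2 [ 0.5466 -0.1364  0.012 ]
c3 [ 0.5342 -0.2337  0.012 ]
bar (array([ 0.57740577, -0.1917713 ,  0.17665858]), [np.float64(0.001658915564005887), np.float64(0.0016589155640058442)])
barL (array([ 0.58000686, -0.17463399,  0.17700478]), [np.float64(0.0028526417861777843), np.float64(0.002852641786177967)])
barR (array([ 0.57474787, -0.20928874,  0.17705165]), [np.float64(0.0005003462570199841), np.float64(0.0005003462570198598)])
grip top [0.47711809 0.10191092 0.155     ] disc [0.47488407 0.10011675 0.033     ]
griptop S [0.4741857  0.11369955 0.155     ] tri (array([0.47802889, 0.10325715, 0.14847848]), [np.float64(0.0009881538786566857), np.float64(0.0009881538786566182)])
disc S bottom [0.45984429 0.14205434 0.033     ]
```

```bash
cat >> h.py <<'E'
def rel(pos,xdir,prev=None):
    """row numbers from the pose now to pos with tool down, tool x along horizontal angle xdir (rad)"""
    from cell import observe
    s=observe();R0=R.from_rotvec(s["tool_rot"])
    x=np.array([np.cos(xdir),np.sin(xdir),0]);z=np.array([0,0,-1.]);R1=R.from_matrix(np.c_[x,np.cross(z,x),z])
    return (R0.inv().apply(np.array(pos)-s["tcp_pos"])/.2).round(4),((R0.inv()*R1).as_rotvec()/2/np.pi).round(4)
def st():
    from cell import observe
    s=observe();M=R.from_rotvec(s["tool_rot"]).as_matrix()
    print("t",round(s["time"],2),"tcp",s["tcp_pos"].round(4),"xdir",np.degrees(np.arctan2(M[1,0],M[0,0])).round(2),"z",M[:,2].round(4),"F",s["force"].round(2),"M",s["wrist_torque"].round(2),"gap",round(s["finger_gap"],4),"q",s["qpos"].round(2));return s
E
python3 - <<'E'
from h import *
s=st();M=R.from_rotvec(s["tool_rot"]).as_matrix()
w=load("wrist0");E=w["extrinsics"];c=-E[:3,:3].T@E[:3,3]
print("cam in tool",M.T@(c-s["tcp_pos"]),"axes in tool (cols x,y,z)\n",(M.T@E[:3,:3].T).round(3))
a=np.arctan2(M[1,0],M[0,0])
print(rel([.40,.06,.28],a))
E
```

```text
t 0.15 tcp [ 0.1554 -0.5532  0.2048] xdir -74.31 z [-2.0e-04  1.4e-03 -1.0e+00] F [-0.38  0.39 -0.22] M [ 0.   -0.03 -0.  ] gap 0.094 q [-1.42  0.28  1.51 -0.    1.36 -0.12]
cam in tool [-1.42497723e-04 -7.89343086e-02 -1.79338343e-01] axes in tool (cols x,y,z)
 [[ 1.     0.001 -0.001]
 [-0.     0.963  0.269]
 [ 0.001 -0.269  0.963]]
(array([-2.6215, -2.0065, -0.3721]), array([-0.    ,  0.0002, -0.    ]))
```

arm_command --commands "-1 -0.75 -0.37 0 0 -0.22 94;-1 -0.75 -0.37 0 0 -0.22 94;-1 -0.75 -0.37 0 0 -0.22 94;-1 -0.75 -0.37 0 0 -0.22 94;-1 -0.75 -0.37 0 0 -0.22 94;-1 -0.75 -0.37 0 0 -0.22 94;-1 -0.75 -0.37 0 0 -0.22 94;-1 -0.75 -0.37 0 0 -0.22 94;-1 -0.75 -0.37 0 0 -0.22 94;-1 -0.75 -0.37 0 0 -0.22 94"

```text
time: 1.15
tcp_pos: [0.2457, -0.3201, 0.2793]
tool_rot: [-3.138, -0.139, 0.0]
force: [-0.2, 0.0, -0.4]
finger_gap: 0.0939
```

```bash
python3 - <<'E'
from h import *
st();print(rel([.44,.101,.28],np.pi/2))
E
```

```text
t 1.15 tcp [ 0.2457 -0.3201  0.2793] xdir 5.09 z [-2.e-04  2.e-04 -1.e+00] F [-0.19  0.01 -0.42] M [-0.   -0.07 -0.03] gap 0.0939 q [-1.09 -0.03  1.68 -0.    1.48 -1.18]
(array([ 1.1543, -2.0112, -0.0032]), array([-1.000e-04, -0.000e+00, -2.359e-01]))
```

arm_command --commands "0.57 -1 0 0 0 -0.236 94;0.57 -1 0 0 0 -0.236 94;0.57 -1 0 0 0 -0.236 94;0.57 -1 0 0 0 -0.236 94;0.57 -1 0 0 0 -0.236 94;0.57 -1 0 0 0 -0.236 94;0.57 -1 0 0 0 -0.236 94;0.57 -1 0 0 0 -0.236 94;0.57 -1 0 0 0 -0.236 94;0.57 -1 0 0 0 -0.236 94"

```text
time: 2.15
tcp_pos: [0.3421, -0.1113, 0.2792]
tool_rot: [-2.217, -2.225, 0.0]
force: [0.4, -0.1, 0.5]
finger_gap: 0.094
```

```bash
python3 - <<'E'
from h import *
st();print(rel([.44,.101,.28],np.pi/2))
E
```

```text
t 2.15 tcp [ 0.3421 -0.1113  0.2792] xdir 90.2 z [-5.e-04  1.e-04 -1.e+00] F [ 0.4  -0.06  0.49] M [ 0.08 -0.16  0.07] gap 0.094 q [-0.51 -0.1   1.75 -0.    1.49 -2.08]
(array([ 1.0597,  0.493 , -0.0039]), array([-0.0001, -0.    ,  0.0005]))
```

arm_command --commands "1 0.49 0 0 0 0 94;1 0.49 0 0 0 0 94;1 0.49 0 0 0 0 94;1 0.49 0 0 0 0 94;1 0.49 0 0 0 0 94;1 0.49 0 0 0 0 94;1 0.49 0 0 0 0 94;1 0.49 0 0 0 0 94;1 0.49 0 0 0 0 94;1 0.49 0 0 0 0 94"

```text
time: 3.15
tcp_pos: [0.4406, 0.0872, 0.2797]
tool_rot: [2.226, 2.216, 0.0]
force: [-0.2, 0.4, -0.3]
finger_gap: 0.0937
```

```bash
python3 - <<'E'
from h import *
st();c=shot("wrist","w1");print(proj(c,[.476,.101,.155]),proj(c,[.476,.101,0.033]))
E
```

```text
t 3.15 tcp [0.4406 0.0872 0.2797] xdir 89.74 z [ 3.e-04 -2.e-04 -1.e+00] F [-0.19  0.37 -0.34] M [ 0.08 -0.15 -0.03] gap 0.0937 q [ 0.04  0.05  1.61 -0.    1.49 -1.53]
[344.24130914 270.919476  ] [340.09520914 235.13838433]
```

View pics/w1.png

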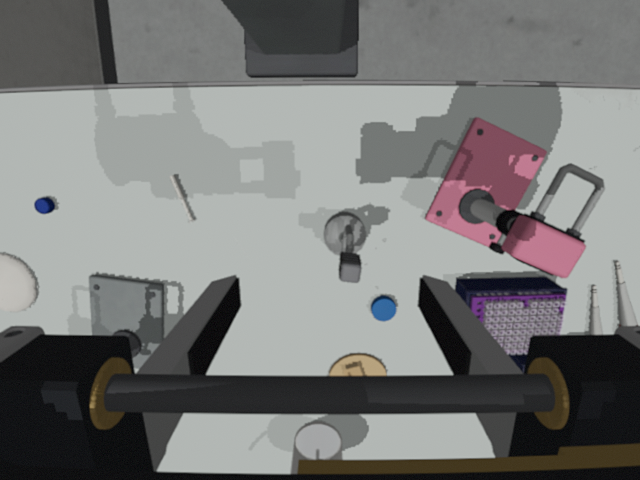

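```bash
python3 - <<'E'
import cv2
a=cv2.imread("pics/w1.png")[200:295,295:400]
cv2.imwrite("pics/w1c.png",cv2.resize(a,None,fx=6,fy=6,interpolation=cv2.INTER_CUBIC))
E
```

```text
(no output)
```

View pics/w1c.png

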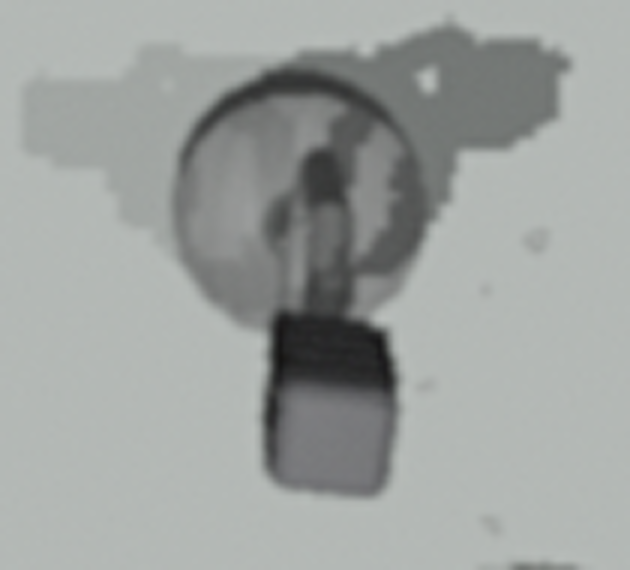

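```bash
python3 - <<'E'
import cv2,numpy as np
from h import *
s=load("scene0")
for x in(-.018,.016):
  for z in (.05,.057,.086,.1): print(x,z,proj(s,[.476+x,.102,z]).round(1))
a=cv2.imread("pics/scene0.png")[240:325,300:355]
a=cv2.convertScaleAbs(a,alpha=1.8,beta=-40)
b=cv2.imread("pics/w1.png")[215:262,325:372];b=cv2.convertScaleAbs(b,alpha=1.6,beta=-40)
b=cv2.resize(b,(400,400),interpolation=cv2.INTER_LANCZOS4)
a=cv2.resize(a,None,fx=7,fy=7,interpolation=cv2.INTER_LANCZOS4)
o=np.zeros((595,790,3),np.uint8);o[:,:385]=a;o[:400,388:788]=b
cv2.imwrite("pics/s0c.png",o)
E
```

```text
-0.018 0.05 [334.9 294.8]
-0.018 0.057 [335.  291.9]
-0.018 0.086 [335.4 279.7]
-0.018 0.1 [335.6 273.6]
0.016 0.05 [319.7 290.4]
0.016 0.057 [319.7 287.5]
0.016 0.086 [319.9 275.3]
0.016 0.1 [320.  269.3]
```

View pics/s0c.png

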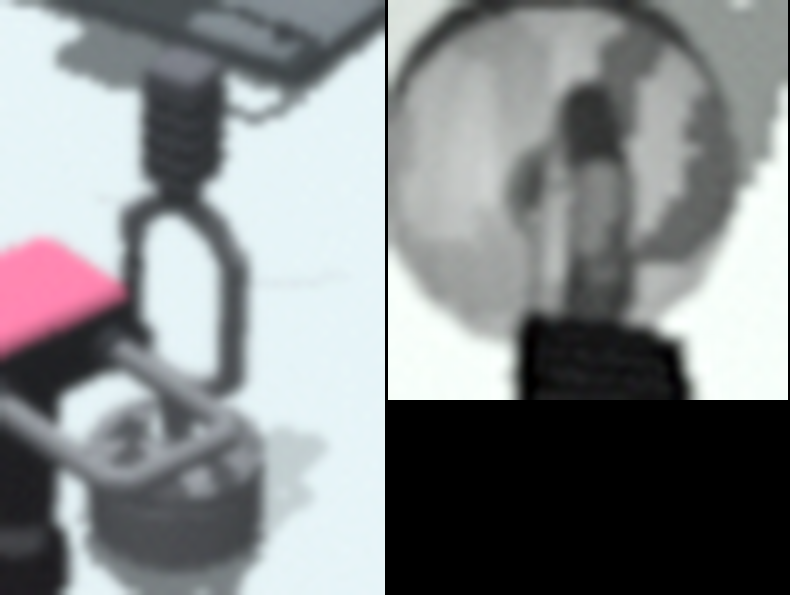

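```bash
python3 - <<'E'
from h import *
c=load("w1");t=load("top0");s=load("scene0")
P=np.array([plane(c,(295+u/6,200+v/6),.155)[:2] for u,v in((283,383),(394,390),(383,495),(270,480))])
print(P.round(4),P.mean(0))
for a,b in((0,1),(3,2),(0,3),(1,2)):
    d=P[b]-P[a];print(np.linalg.norm(d).round(4),np.degrees(np.arctan2(d[1],d[0])).round(1))
# fitted quad on brightness mask of grip top
im=cv2.cvtColor(c["image"],cv2.COLOR_RGB2GRAY)[255:290,330:368]
print(im[::3,::3])
print("disc",plane(c,(345,232.5),.033))
print(tri((c,(349.5,272.5)),(t,(242.1,269.7)),(s,(326,248.5))))
E
```

```text
[[0.4694 0.0991]
 [0.4706 0.1153]
 [0.487  0.114 ]
 [0.4845 0.0973]] [0.47787241 0.10644443]
0.0162 85.9
0.0169 81.6
0.0152 -6.9
0.0165 -4.5
[[182 182 173 134  31  39  38  39  40  52 163 183 182]
 [182 182 183 137  34  42  39  37  38  39 148 182 183]
 [182 182 183 149  38  43  41  43  39  39  93 184 183]
 [182 181 184 114  70  89  84  74  66  61  74 182 169]
 [183 182 185  86  97 124 122 118 113 105  95 183 183]
 [183 183 184  71 106 124 124 122 121 121 112 184 182]
 [182 182 184  90 110 124 122 121 120 118 133 183 182]
 [182 183 184 105 113 122 121 121 120 115 156 183 182]
 [182 182 182 157 113 120 120 121 121 109 165 183 182]
 [182 182 183 183 177 173 155 143 131 136 183 183 182]
 [183 182 182 182 182 182 183 182 183 183 183 182 182]
 [183 182 183 182 182 182 181 183 182 182 183 183 182]]
disc [0.47276725 0.10684176 0.033     ]
(array([0.47813258, 0.10419553, 0.15227529]), [np.float64(0.0016289519931877493), np.float64(0.0020831218064223324), np.float64(0.0006730362771844698)])
```

```bash
python3 - <<'E'
from h import *
c=load("w1")
for p,z in(((478,207),.012),((427,217),.012),((477,118),.012),((505,235),.19),((570,275),.19),((530,210),.18)):print(p,plane(c,p,z).round(3))
st();print(rel([.476,.1045,.2],np.radians(84)))
E
```

```text
(478, 207) [0.446 0.272 0.012]
(427, 217) [0.459 0.21  0.012]
(477, 118) [0.341 0.261 0.012]
(505, 235) [0.435 0.222 0.19 ]
(570, 275) [0.468 0.279 0.19 ]
(530, 210) [0.417 0.245 0.18 ]
t 3.2 tcp [0.4406 0.0873 0.2797] xdir 89.75 z [ 4.e-04 -3.e-04 -1.e+00] F [-0.6   0.19 -0.72] M [ 0.08 -0.14  0.01] gap 0.0941 q [ 0.04  0.05  1.61 -0.    1.49 -1.53]
(array([0.0867, 0.1762, 0.3983]), array([0.0001, 0.    , 0.016 ]))
```

arm_command --commands "0.087 0.178 0.2 0 0 0.016 60;0.087 0.178 0.3 0 0 0.016 60;0.087 0.178 0.3 0 0 0.016 60;0.087 0.178 0.4 0 0 0.016 60;0.087 0.178 0.5 0 0 0.016 60;0.087 0.178 0.6 0 0 0.016 60;0.087 0.178 0.7 0 0 0.016 60;0.087 0.178 0.8 0 0 0.016 60;0.087 0.178 0.838 0 0 0.016 60;0.087 0.178 0.838 0 0 0.016 60"

```text
time: 4.2
tcp_pos: [0.4762, 0.1052, 0.112]
tool_rot: [-2.333, -2.103, 0.001]
force: [-0.6, 0.5, 0.1]
finger_gap: 0.0603
```

```bash
python3 - <<'E'
from h import *
st();print(rel([.4765,.1045,.112],np.radians(84)))
E
```

```text
t 4.2 tcp [0.4762 0.1052 0.112 ] xdir 84.06 z [-8.e-04 -2.e-04 -1.e+00] F [-0.56  0.48  0.07] M [ 0.01 -0.12  0.03] gap 0.0603 q [ 0.07  0.22  1.83 -0.    1.09 -1.39]
(array([-0.0031,  0.0021,  0.0002]), array([-0.0001,  0.0001,  0.0002]))
```

Close.

arm_command --commands "0 0 0 0 0 0 40;0 0 0 0 0 0 25;0 0 0 0 0 0 10;0 0 0 0 0 0 0;0 0 0 0 0 0 0;0 0 0 0 0 0 0;0 0 0 0 0 0 0;0 0 0 0 0 0 0;0 0 0 0 0 0 0;0 0 0 0 0 0 0"

```text
time: 5.2
tcp_pos: [0.4766, 0.1055, 0.112]
tool_rot: [2.333, 2.104, 0.0]
force: [-0.0, -0.4, 1.9]
finger_gap: 0.0181
```

```bash
python3 - <<'E'
from h import *
st()
E
```

```text
t 5.2 tcp [0.4766 0.1055 0.112 ] xdir 84.09 z [ 1.e-04 -1.e-04 -1.e+00] F [-0.05 -0.4   1.91] M [0.03 0.03 0.01] gap 0.0181 q [ 0.08  0.22  1.83 -0.    1.09 -1.39]
```

arm_command --commands "0 0 -0.1 0 0 0 0;0 0 -0.25 0 0 0 0;0 0 -0.4 0 0 0 0;0 0 -0.515 0 0 0 0;-0.1 0.0 -0.515 0 0 0 0;-0.25 0.03 -0.515 0 0 0 0;-0.45 0.08 -0.515 0 0 0 0;-0.65 0.12 -0.515 0 0 0 0;-0.8 0.15 -0.515 0 0 0 0;-0.9 0.16 -0.515 0 0 0 0"

```text
time: 6.2
tcp_pos: [0.4897, -0.0791, 0.214]
tool_rot: [-2.335, -2.102, 0.002]
force: [1.3, 0.3, -2.4]
finger_gap: 0.0177
```

```bash
python3 - <<'E'
from h import *
st();print(rel([.4976,-.1806,.215],np.radians(83)))
E
```

```text
t 6.2 tcp [ 0.4897 -0.0791  0.214 ] xdir 83.99 z [-1.2e-03 -5.0e-04 -1.0e+00] F [ 1.28  0.35 -2.35] M [ 0.08 -0.15  0.01] gap 0.0177 q [-0.3   0.15  1.65 -0.    1.34 -1.77]
(array([-0.5006,  0.0926, -0.005 ]), array([-0.0002,  0.0001,  0.0028]))
```

arm_command --commands "-0.12 0.03 0 0 0 0.003 0;-0.25 0.05 0 0 0 0.003 0;-0.38 0.07 0 0 0 0.003 0;-0.46 0.09 0 0 0 0.003 0;-0.5 0.093 0 0 0 0.003 0;-0.5 0.093 0 0 0 0.003 0;-0.5 0.093 0 0 0 0.003 0;-0.5 0.093 0 0 0 0.003 0;-0.5 0.093 0 0 0 0.003 0;-0.5 0.093 0 0 0 0.003 0"

```text
time: 7.2
tcp_pos: [0.498, -0.1775, 0.215]
tool_rot: [2.352, 2.083, 0.0]
force: [-0.2, 0.0, -2.2]
finger_gap: 0.018
```

```bash
python3 - <<'E'
from h import *
s=st();c=shot("scene","s1");w=shot("wrist","w2")
a=c["image"][130:255,270:400,::-1];a=cv2.resize(a,None,fx=4.6,fy=4.6,interpolation=cv2.INTER_CUBIC)
cv2.imwrite("pics/s1c.png",a);print(a.shape)
# project expected hook pts
p=s["tcp_pos"];u=np.array([.9923,-.1236,0])
for x,z in((0,.155),(0,.117),(-.018,.05),(-.018,.09),(.016,.089),(.016,.057),(0,.033)):
    q=p+u*x+[0,0,z-.112];print(x,z,((proj(c,q)-[270,130])*4.6).round(0))
print("bar",((proj(c,[.577,-.191,.177])-[270,130])*4.6).round(0))
E
```

```text
t 7.2 tcp [ 0.498  -0.1775  0.215 ] xdir 83.06 z [ 2.e-04 -0.e+00 -1.e+00] F [-0.23  0.03 -2.17] M [ 0.01 -0.12 -0.02] gap 0.018 q [-0.47  0.2   1.58  0.    1.36 -1.92]
(575, 598, 3)
0 0.155 [480.  89.]
0 0.117 [476. 162.]
-0.018 0.05 [500. 295.]
-0.018 0.09 [505. 221.]
0.016 0.089 [444. 207.]
0.016 0.057 [441. 266.]
0 0.033 [466. 317.]
bar [338. 204.]
```

View pics/s1c.png

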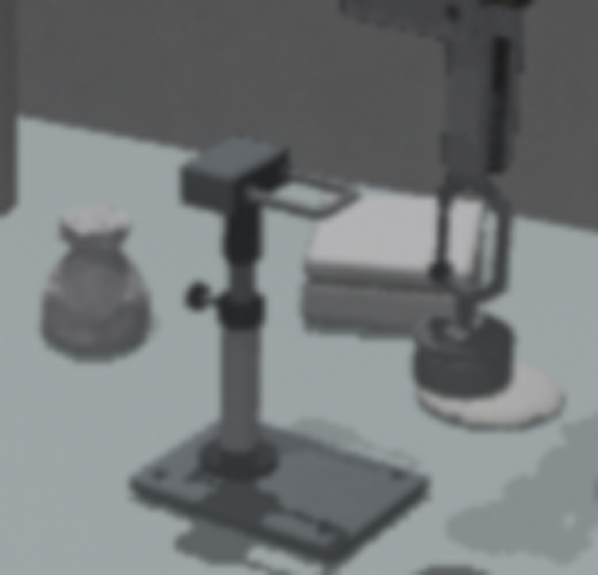

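arm_command --commands "-0.015 0.05 0 0 0 0 0;-0.015 0.12 0 0 0 0 0;-0.015 0.2 0 0 0 0 0;-0.015 0.24 0 0 0 0 0;-0.015 0.26 0 0 0 0 0;-0.015 0.28 0 0 0 0 0;-0.015 0.3 0 0 0 0 0;-0.015 0.315 0 0 0 0 0;-0.015 0.325 0 0 0 0 0;-0.015 0.325 0 0 0 0 0"

```text
time: 8.3
tcp_pos: [0.5615, -0.1889, 0.2147]
tool_rot: [-2.352, -2.081, 0.001]
force: [-3.1, 0.6, -3.8]
finger_gap: 0.018
```

```bash
python3 - <<'E'
from h import *
s=st();d=np.array([.577,-.191,.177])-s["tcp_pos"];print("bar x,y,z in hook",d@[.9923,-.1236,0],d@[.1236,.9923,0],d[2]+.112)
E
```

```text
t 8.3 tcp [ 0.5615 -0.1889  0.2147] xdir 83.01 z [-1.5e-03  3.0e-04 -1.0e+00] F [-3.13  0.57 -3.85] M [ 0.11  0.58 -0.06] gap 0.018 q [-0.44  0.3   1.45 -0.    1.4  -1.89]
bar x,y,z in hook 0.01563122985595784 -0.000185315632602255 0.07434549097641348
```

arm_command --commands "0 0.01 0 0 0 0 0;0 0.02 0 0 0 0 0;0 0.03 0 0 0 0 0;0 0.04 0 0 0 0 0;0 0.05 0 0 0 0 0;0 0.06 0 0 0 0 0;0 0.065 0 0 0 0 0;0 0.065 0 0 0 0 0;0 0.065 0 0 0 0 0;0 0.065 0 0 0 0 0"

```text
time: 9.3
tcp_pos: [0.5755, -0.1908, 0.2147]
tool_rot: [2.352, 2.081, 0.001]
force: [-2.0, 1.4, -6.2]
finger_gap: 0.0179
```

```bash
python3 - <<'E'
from h import *
s=st();d=np.array([.577,-.191,.177])-s["tcp_pos"];print("bar x,y,z in hook",d@[.9923,-.1236,0],d@[.1236,.9923,0],d[2]+.112)
c=shot("scene","s2")
a=c["image"][140:240,290:390,::-1];a=cv2.resize(a,None,fx=5.9,fy=5.9,interpolation=cv2.INTER_CUBIC)
cv2.imwrite("pics/s2c.png",a)
E
```

```text
t 9.3 tcp [ 0.5755 -0.1908  0.2147] xdir 83.01 z [ 9.e-04 -2.e-04 -1.e+00] F [-1.98  1.4  -6.15] M [0.09 0.33 0.03] gap 0.0179 q [-0.43  0.32  1.42  0.    1.4  -1.88]
bar x,y,z in hook 0.0014913645505918883 -6.54065911464713e-05 0.07427298643551407
```

View pics/s2c.png

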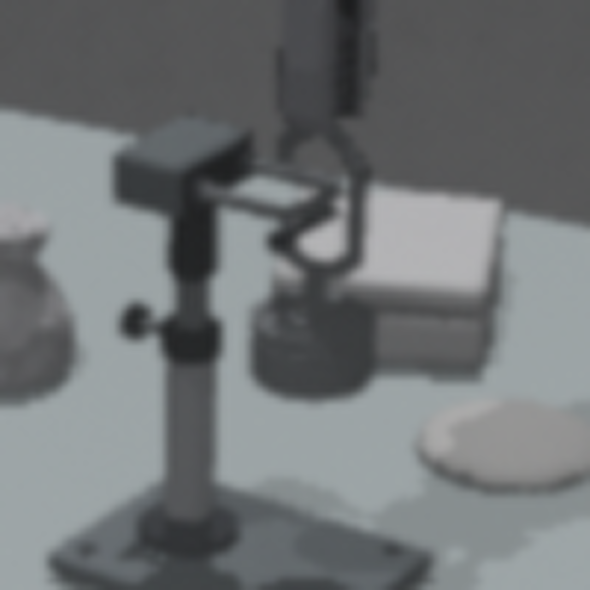

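arm_command --commands "0 0 0.02 0 0 0 0;0 0 0.04 0 0 0 0;0 0 0.06 0 0 0 0;0 0 0.08 0 0 0 0;0 0 0.1 0 0 0 0;0 0 0.115 0 0 0 0;0 0 0.125 0 0 0 0;0 0 0.13 0 0 0 0;0 0 0.13 0 0 0 0;0 0 0.13 0 0 0 0"

```text
time: 10.35
tcp_pos: [0.5754, -0.1908, 0.1892]
tool_rot: [2.352, 2.081, 0.001]
force: [0.3, -0.3, -1.4]
finger_gap: 0.0177
```

```bash
python3 - <<'E'
from h import *
s=st();d=np.array([.577,-.191,.177])-s["tcp_pos"];print("bar x,y,z in hook",d@[.9923,-.1236,0],d@[.1236,.9923,0],d[2]+.112)
E
```

```text
t 10.35 tcp [ 0.5754 -0.1908  0.1892] xdir 83.01 z [ 9.e-04 -4.e-04 -1.e+00] F [ 0.34 -0.31 -1.43] M [ 0.05 -0.22  0.01] gap 0.0177 q [-0.43  0.33  1.46  0.    1.34 -1.88]
bar x,y,z in hook 0.0015967161315949832 -4.908355399942094e-05 0.09981312314816872
```

arm_command --commands "0 0 0.003 0 0 0 0;0 0 0.006 0 0 0 0;0 0 0.009 0 0 0 0;0 0 0.012 0 0 0 0;0 0 0.015 0 0 0 0;0 0 0.018 0 0 0 0;0 0 0.02 0 0 0 0;0 0 0.022 0 0 0 0;0 0 0.022 0 0 0 0;0 0 0.022 0 0 0 0"

```text
time: 11.35
tcp_pos: [0.575, -0.1907, 0.1844]
tool_rot: [2.353, 2.082, -0.0]
force: [1.3, -1.2, -0.1]
finger_gap: 0.018
```

```bash
python3 - <<'E'
from h import *
st()
E
```

```text
t 11.35 tcp [ 0.575  -0.1907  0.1844] xdir 83.01 z [-1.e-04 -1.e-04 -1.e+00] F [ 1.26 -1.19 -0.15] M [ 0.04 -0.21 -0.01] gap 0.018 q [-0.43  0.33  1.47 -0.    1.34 -1.88]
```

arm_command --commands "0 0 0.002 0 0 0 0;0 0 0.004 0 0 0 0;0 0 0.006 0 0 0 0;0 0 0.008 0 0 0 0;0 0 0.01 0 0 0 0;0 0 0.01 0 0 0 0;0 0 0.01 0 0 0 0;0 0 0.01 0 0 0 0;0 0 0.01 0 0 0 0;0 0 0.01 0 0 0 0"

```text
time: 12.35
tcp_pos: [0.575, -0.1907, 0.1824]
tool_rot: [2.353, 2.082, -0.0]
force: [0.7, -0.5, -0.0]
finger_gap: 0.0177
```

```bash
python3 - <<'E'
from h import *
st()
E
```

```text
t 12.35 tcp [ 0.575  -0.1907  0.1824] xdir 83.01 z [-1.e-04 -1.e-04 -1.e+00] F [ 0.68 -0.54 -0.01] M [-0.01 -0.2  -0.04] gap 0.0177 q [-0.43  0.34  1.48 -0.    1.33 -1.88]
```

arm_command --commands "0 0 0.002 0 0 0 0;0 0 0.004 0 0 0 0;0 0 0.006 0 0 0 0;0 0 0.008 0 0 0 0;0 0 0.01 0 0 0 0;0 0 0.01 0 0 0 0;0 0 0.01 0 0 0 0;0 0 0.01 0 0 0 0;0 0 0.01 0 0 0 0;0 0 0.01 0 0 0 0"

```text
time: 13.35
tcp_pos: [0.5752, -0.1908, 0.1813]
tool_rot: [2.352, 2.081, 0.0]
force: [-1.3, -0.4, 5.8]
finger_gap: 0.0181
```

arm_command --commands "0 0 0.002 0 0 0 0;0 0 0.004 0 0 0 0;0 0 0.006 0 0 0 0;0 0 0.007 0 0 0 0;0 0 0.007 0 0 0 0;0 0 0.007 0 0 0 0;0 0 0.007 0 0 0 0;0 0 0.007 0 0 0 0;0 0 0.007 0 0 0 0;0 0 0.007 0 0 0 0"

```text
time: 14.35
tcp_pos: [0.5752, -0.1908, 0.1809]
tool_rot: [2.351, 2.081, 0.001]
force: [-1.8, 1.2, 9.1]
finger_gap: 0.0179
```

```bash
python3 - <<'E'
from h import *
st()
c=shot("scene","s3")
a=c["image"][150:240,300:390,::-1];a=cv2.convertScaleAbs(cv2.resize(a,None,fx=6.5,fy=6.5,interpolation=cv2.INTER_CUBIC),alpha=1.4)
cv2.imwrite("pics/s3c.png",a)
E
```

```text
t 14.35 tcp [ 0.5752 -0.1908  0.1809] xdir 83.01 z [ 1.6e-03 -9.0e-04 -1.0e+00] F [-1.75  1.24  9.05] M [ 0.21  0.33 -0.03] gap 0.0179 q [-0.43  0.34  1.48 -0.    1.33 -1.88]
```

View pics/s3c.png

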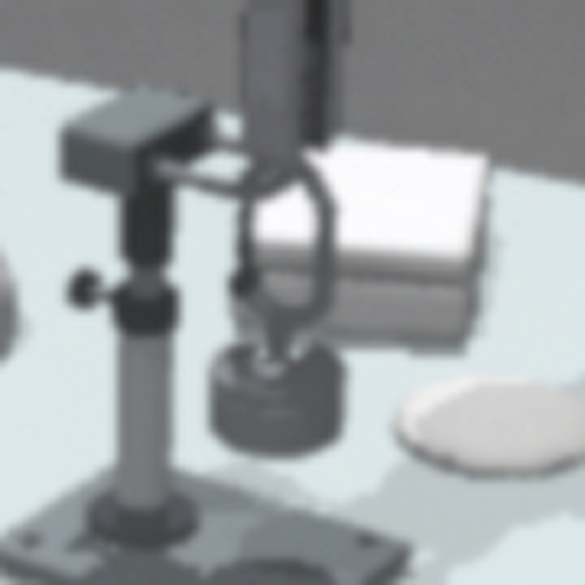

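arm_command --commands "0 0 -0.004 0 0 0 0;0 0 -0.008 0 0 0 0;0 0 -0.012 0 0 0 0;0 0 -0.015 0 0 0 0;0 0 -0.015 0 0 0 0;0 0 -0.015 0 0 0 0;0 0 -0.015 0 0 0 0;0 0 -0.015 0 0 0 0;0 0 -0.015 0 0 0 0;0 0 -0.015 0 0 0 0"

```text
time: 15.4
tcp_pos: [0.5749, -0.1906, 0.1817]
tool_rot: [-2.352, -2.081, 0.0]
force: [0.9, -0.3, -1.1]
finger_gap: 0.0179
```

arm_command --commands "0 0 0 0 0 0 20;0 0 0 0 0 0 22;0 0 0 0 0 0 25;0 0 0 0 0 0 30;0 0 0 0 0 0 40;0 0 0 0 0 0 50;0 0 0 0 0 0 55;0 0 0 0 0 0 55;0 0 0 0 0 0 55;0 0 0 0 0 0 55"

```text
time: 16.4
tcp_pos: [0.5751, -0.1907, 0.182]
tool_rot: [2.353, 2.082, -0.0]
force: [-0.1, -1.2, 1.0]
finger_gap: 0.055
```

arm_command --commands "0 0 -0.03 0 0 0 55;0 0 -0.08 0 0 0 55;0 0 -0.15 0 0 0 55;0 0 -0.25 0 0 0 55;0 0 -0.35 0 0 0 55;0 0 -0.45 0 0 0 55;0 0 -0.5 0 0 0 55;0 0 -0.5 0 0 0 55;0 0 -0.5 0 0 0 55;0 0 -0.5 0 0 0 55"

```text
time: 17.4
tcp_pos: [0.5745, -0.1904, 0.2809]
tool_rot: [-2.351, -2.08, 0.001]
force: [0.4, -0.3, -0.2]
finger_gap: 0.055
```

```bash
python3 - <<'E'
from h import *
st()
c=shot("scene","s4")
a=c["image"][150:240,300:390,::-1];a=cv2.convertScaleAbs(cv2.resize(a,None,fx=6.5,fy=6.5,interpolation=cv2.INTER_CUBIC),alpha=1.4)
cv2.imwrite("pics/s4c.png",a)
E
```

```text
t 17.4 tcp [ 0.5745 -0.1904  0.2809] xdir 83.0 z [-2.e-03  8.e-04 -1.e+00] F [ 0.42 -0.25 -0.23] M [ 0.08 -0.12  0.04] gap 0.055 q [-0.43  0.29  1.3  -0.    1.55 -1.88]
```

View pics/s4c.png

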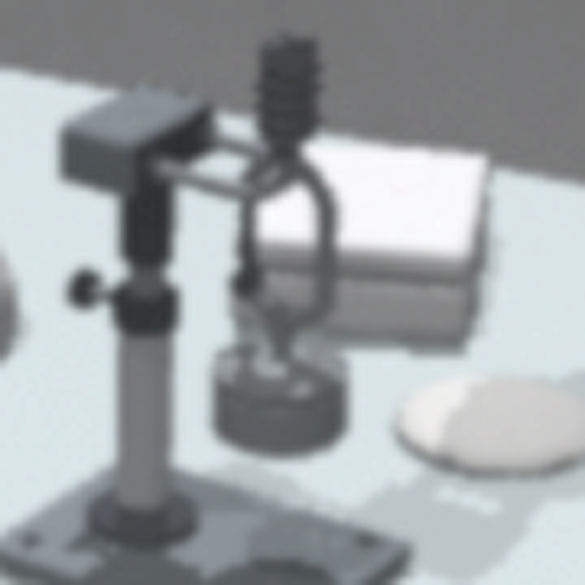

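arm_command --commands "0 0 0 0 0 0 55;0 0 0 0 0 0 55;0 0 0 0 0 0 55;0 0 0 0 0 0 55;0 0 0 0 0 0 55;0 0 0 0 0 0 55;0 0 0 0 0 0 55;0 0 0 0 0 0 55;0 0 0 0 0 0 55;0 0 0 0 0 0 55"

```text
time: 18.45
tcp_pos: [0.5751, -0.1907, 0.2821]
tool_rot: [2.353, 2.082, -0.0]
force: [-0.8, -0.0, 0.1]
finger_gap: 0.0551
```

arm_command --commands "0 0 0 0 0 0 55;0 0 0 0 0 0 55;0 0 0 0 0 0 55;0 0 0 0 0 0 55;0 0 0 0 0 0 55;0 0 0 0 0 0 55;0 0 0 0 0 0 55;0 0 0 0 0 0 55;0 0 0 0 0 0 55;0 0 0 0 0 0 55"

```text
time: 19.45
tcp_pos: [0.5751, -0.1907, 0.2821]
tool_rot: [2.353, 2.082, -0.0]
force: [0.1, 0.7, 0.5]
finger_gap: 0.0548
```

```bash
python3 - <<'E'
from h import *
I=[load("s4")["image"]]+[shot("scene",f"s5{i}")["image"] for i in range(5)]
I=[i[150:240,325:360].astype(int) for i in I]
print([abs(I[k]-I[-1]).mean().round(2) for k in range(5)])
st()
E
```

```text
[np.float64(0.36), np.float64(0.34), np.float64(0.35), np.float64(0.35), np.float64(0.35)]
t 19.7 tcp [ 0.5751 -0.1907  0.2821] xdir 83.0 z [ 0.e+00 -1.e-04 -1.e+00] F [ 0.58 -0.09  0.65] M [ 0.07 -0.19  0.03] gap 0.0551 q [-0.43  0.29  1.29 -0.    1.55 -1.88]
```

Still to the noise level; handing in.

```bash
python3 -c "
from cell import *
print(close_job())"
```

```text
the job is handed in; nothing more can be done
None
```

The check weight hangs from the grey stand's eye, released, with the bar in the crook and the gate shut. I handed the job in at about 19.7 s of the 54 s allowed; the hand-in gives no verdict.

- **Pick-up and snapping on:** I gripped the weight by its grip (the fingers stopped at 18 mm) and pushed the hook onto the eye. The bar pressed the gate in at about 3 N. The picture then showed the bar inside the loop, and I lowered the hook until the bar seated.
- **Pull and tug:** The eye dragged with about 2 N, then met its stop roughly 5 mm down. I held the hook there at about 8 N, then about 11 N, for around 0.5 s or more each. These pulls are wrist readings at the end of each move, corrected for the weight, so brief peaks in between were not seen. The highest reading stayed well below 18 N.
- **Release:** I eased the pull to about 1 N, opened the fingers and drew back 100 mm.
- **Last checks:** The final picture shows the bar in the crook, the gate shut and the weight upright. Six images over about 2 s differ only by noise, so it is still, and the wrist force is near zero.
- **Not measured:** I had no direct reading of the gate angle or of the true contact force. I did not measure the bystanders afterwards, but the path kept clear of them and of the pink stand.

No check failed or disagreed.

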